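Feed a test sled along the earthed rail with an insulating push stick

ROBOT

A 6-joint arm with a two-finger parallel gripper is mounted at the origin on the work surface. World frame = base frame: x ahead of the robot, y to its left, z up, the work surface at z = 0. Lengths are in m, angles in rad, forces in N, time in s.
With the tool pointing down it reaches from about 0.4 to 0.825 m from the base axis. Payload 7 kg.
Tool frame: the origin (TCP) lies at the centre of the arm's flange, where the gripper is bolted on; the fingertips stand 178 mm ahead of it and the grasp point (between the pads) lies 159 mm ahead of it; z points along the fingers, y is the direction in which the jaws open and shut (so a half turn about z gives the same grasp; the last joint's range is limited). The gripper opens to 88 mm and grips with 3 to 60 N. Pads are 19 mm wide; open, the fingers measure 130 mm over their backs; the gripper's body (78 mm by 193 mm) begins 47 mm behind the grasp point.
Start: joints at [1.466, 0.359, 0.012, 0, -1.224, -0.288], TCP at [0.258, 0.624, 0.405] pointing down, gripper open.
Joint ranges: [-3.07, 3.07], [-1.43, 2.12], [-1.02, 1.25], [-3.03, 1.67], [-3.05, -0], [-3.03, 3.03]. Speed limits (rad/s): [2.39, 2.39, 3.01, 3.14, 3.14, 3.14].

INTERFACE

Orientations are given as [roll, pitch, yaw] about the fixed x, y, z axes, in that order (R = Rz(yaw) Ry(pitch) Rx(roll)).
In Python, from station import * gives the robot as it stands.
- The arm moves only by the tool send_rows, never from a script. Its argument "motion" is a list of rows, each an object with "offset": the shift along the tool's x, y, z in cm, a list of three; "turn": the turn about the tool's z in degrees. In form: [{"offset": [x, y, z], "turn": turn}, ...]. A call has 1 to 8 rows; each row is the pose to reach, as a shift and turn from the pose commanded when the call began, along the tool's axes at that moment; what a row does not reach only later rows make up. A row lasts 1/10 s, in which the tool goes at most 50 mm and 8.59 degrees, less where a joint would pass 70% of its speed; a pose out of reach is approached as far as the arm can. A call with a gripper value outside its range is refused whole. "hand" is the opening, from -1 (shut) to 1 (fully open), set as the call begins (left out, the last holds). The fingers move at their own pace and stop on an object; "squeeze" is the grip in N (left out, the last holds). Time passes only in rows, so rows that repeat a pose let the fingers close. It gives the time, the measured TCP pose, the force and the opening at its end, in the units of the state.
- get_state(): the state, without advancing time (a new reading comes with each control period).
- grab_frame(name): name is "side" or "top" or "wrist"; returns a dict with "frame" (420x560x3 uint8, blue, green, red), "range_z" (420x560 float32, m along the optical axis (not along the pixel's ray), 0 where there is no reading), "vertical_fov" (degrees; the focal length in pixels is half the picture's height over the tangent of half this angle, whatever the lens; pixels are square), "cx", "cy" (the principal point, pixels), "cam_to_world" (4x4, takes a point from camera to world coordinates). Camera axes: x right, y up, looking along -z (the intrinsics and any distortion apply to the point x, -y, -z); pixel columns grow to the right and rows downward; lengths in m; the calibration is good to about 2 mm. A picture is of the moment at which its call begins.
- job_done(): hands the job in, once; it reports no verdict.
The state is a dict: "t": time; "q": joint angles; "qd": joint speeds; "joint_efforts": joint torques, N m; "eef_pos": TCP position; "ee_rot": TCP orientation; "force": force on the tool from outside, world axes, zero at the start; "moment": the same for the moment, N m; "width": finger opening in m.
Only numpy, scipy, OpenCV 4.12 (cv2) and the standard library are available. Lean on these libraries where they do the work, as an engineer would, in place of code of your own. Each camera call takes 0.05 s, during which the arm holds its last target. There are 200 camera calls.

TASK

Pick up the insulating push stick by its handle and use it to square the test sled against the guide rail, then feed the sled along the rail under the clear guard hood until it clicks fully home on the docking block's stops. Keep the sled lightly pressed on the rail all the way in so that its earth strip never leaves the rail, push gently, and move the sled with the stick only, never with the gripper. Then lay the stick down on the bench clear of the station, and leave the things around alone.

Things in the scene. Friction and masses are not known exactly. Their poses are not given: they have to be found in the camera images.
- station: Fixed bench test station. Origin on the bench under the nominal line of the rail's inner face; x points across to the rail, y along the feed to the dock, z up. In this frame, mm: grey slide plate 6 thick, x -130..50, y -250..230; on it stand the guide rail and the hooded dock.
- rail_mount: Slotted steel brackets behind the guide rail, fixed; origin and axes of the station. The aluminium rail (20 mm thick, y -250..200, top 52 mm over the bench) is clamped in the slots: its inner face lies parallel to y, nominally at x = 0, but is set up to 8 mm nearer or farther each time. Find it by feel: about 5 N on it is right, more than 12 N scores it.
- hood_mouth (a point): Open feed end of the clear guard hood, on the slide plate at x = -40, y = -5 mm of the station (same axes). The hood covers station y -5..195: top plate 102 mm over the bench, clear side panel at x = -112 from y = 47 on.
- dock: Slotted dock base, fixed; origin and axes of the station. On it the brown docking head with two steel stop buttons, face nominally at y = 140 mm, but set up to 15 mm nearer or farther each time. A sprung roller 34 mm before the stops, at x = -40, climbs the sled's nose (push rises to 6 to 10 N), then drops into its cross slot over the last 7 mm and holds it home. Over 22 N on the head, the catch's own 6 N included, harms it.
- pin0 (a joint): Brass contact pin of the docking head, at x = -32 mm: 0 free, 0.004 m pressed in when the sled is hard on the stops. The two pins push back with about 2 N in all.
- pin1 (a joint): The other contact pin, at x = -48 mm; values as pin0.
- sled: Loose brown test sled, 80 (x) x 130 (y) x 40 mm, about 0.75 kg (varies), black module and heat sink on its rear half (to 62 mm). Origin: centre of underside; y to the nose (feed), x to the rail side with copper earth strip. Starts before the hood, 8 to 45 mm off the rail, a little askew. Slides with 1 to 4 N.
- sled_nose (a point): Front corner of the sled on the rail side: 40, 65, 20 mm in the sled's frame.
- sled_tail (a point): Rear corner of the sled on the rail side: 40, -65, 20 mm in the sled's frame.
- stick_grip (a point): Where to grip the push stick (0.22 kg, balanced near here), mid-height of its handle (the tall part); x along the stick to the tip, y to its left, z up. Lies on its long edge. Handle: 24 mm wide, 46 high (z -23..23), x -90..30 mm. All light plywood. Then a low blade, also 24 wide and flush with the handle's sides, 22 high (z -23..-1), to x = 160. Its plain side y = -12 can press the sled's side.
- stick_tip (a point): Push face at the blade's end: centre at 160, -4, -12 mm from the grip point (same axes), 16 mm wide (grip-frame y -12..4). Beside it a lip 8 mm thick (y 4..12) reaches 25 mm farther forward. This notch takes the sled's rear corner away from the rail: push face on the sled's rear, lip along its side.
- stick: The push stick; this origin lies under the handle on its lower edge, 40 mm behind the grip point and 23 mm below it, same axes.
- parts_tray: Bystander: black divided parts tray, 120 x 170 x 35 mm; origin under its centre.
- driver: Bystander: screwdriver, 170 mm long, lying on the bench.
- bottle: Bystander: white bottle, 60 mm across, 150 mm high, beyond the rail.
- spare: Bystander: spare black power module, 61 x 58 x 13 mm, beyond the rail.
Things that resemble listed ones, but are neither listed nor needed, are in the scene too. What is shaped like the sled but green, pink or yellow is not meant.

How it is judged:
By the outcome, as a careful person would: the job done as asked, in the order asked, and still so for the second after the job is handed in, with the robot touching nothing.
It also fails if it takes over 72 s, if anything falls off the work surface, if the arm or the gripper's body presses on something with over 40 N, if the wrist force passes 120 N, or if a joint passes its speed limit or range.

## Working session

There is one attempt and no reset: what is moved stays moved. The work goes in short steps, Python scripts to look and compute and a tool call to move; the robot and the scene stay as the last step left them, time stands still between calls to the robot, and variables do not carry over. Pictures are saved under pics/ and viewed, about 8 in all and at most 12, crops included, and the job is handed in when it is done.

Besides the shell and the picture viewer there is one more tool, called by a JSON object that holds its "name" and its "arguments". send_rows: Moves the arm, as the interface text tells. Its arguments: {"type":"object","properties":{"motion":{"type":"array"},"hand":{"type":"number"},"squeeze":{"type":"number"}},"required":["motion"]}

```bash
ls; mkdir -p pics
cat > h.py <<'E'
from station import *
import numpy as np, cv2
from scipy.spatial.transform import Rotation as R
def cam(n):
    f=grab_frame(n); np.savez('pics/%s.npz'%n,**{k:np.asarray(v) for k,v in f.items() if v is not None}); return f
def load(n): return dict(np.load('pics/%s.npz'%n))
def foc(f): return f['frame'].shape[0]/2/np.tan(np.radians(float(f['vertical_fov']))/2)
def ray(f,u,v):
    F=foc(f); T=np.asarray(f['cam_to_world'])
    d=np.array([(u-f['cx'])/F,-(v-f['cy'])/F,-1.0]); return T[:3,3],T[:3,:3]@d
def plane(f,u,v,z):
    o,d=ray(f,u,v); return o+d*(z-o[2])/d[2]
def depth(f,u,v):
    o,d=ray(f,u,v); return o+d*float(f['range_z'][int(round(v)),int(round(u))])
E
python3 - <<'E'
from h import *
s=get_state(); print(s)
a=cam('top');b=cam('side')
print({k:(v if np.size(v)<20 else np.shape(v)) for k,v in a.items()});print(b['vertical_fov'],b['cam_to_world'])
cv2.imwrite('pics/t1.png',cv2.resize(a['frame'],(800,600)));cv2.imwrite('pics/s1.png',cv2.resize(b['frame'],(800,600)))
E
```

```text
pics
{'t': 0.0, 'q': array([ 1.46612302e+00,  3.59384697e-01,  1.10679824e-02, -3.25782109e-04,
       -1.22405890e+00, -2.88096968e-01]), 'qd': array([-5.07730589e-04,  3.35666975e-04, -3.43453927e-05, -1.58446202e-03,
       -1.22527386e-03,  1.47218545e-03]), 'joint_efforts': array([ 6.78605484e-04, -5.82716274e+01,  2.93046534e+01,  6.99741036e+00,
        6.82981830e-03, -1.65499409e-04]), 'eef_pos': array([0.25828982, 0.62343026, 0.40373221]), 'ee_rot': array([ 3.13999143e+00, -1.55127594e-04, -3.92881103e-01]), 'force': array([-0.094423  ,  0.42305905, -0.60666401]), 'moment': array([-0.0246744 ,  0.04010429,  0.00392128]), 'width': 0.08770691554549892}
{'frame': (420, 560, 3), 'range_z': (420, 560), 'vertical_fov': 51.161257274448886, 'cx': 271.3074095820964, 'cy': 207.45472783765754, 'cam_to_world': array([[-0.00386759,  0.98753416, -0.15735734,  0.41561769],
       [-0.99997838, -0.00298261,  0.00585978, -0.0333533 ],
       [ 0.00531739,  0.1573766 ,  0.98752434,  1.2527194 ],
       [ 0.        ,  0.        ,  0.        ,  1.        ]])}
44.0005179197237 [[ 0.97615254  0.15500743 -0.15198328  0.35699405]
 [-0.21706158  0.68648566 -0.6939897  -1.11144291]
 [-0.00323922  0.71042954  0.70376088  1.17810445]
 [ 0.          0.          0.          1.        ]]
```

View pics/t1.png

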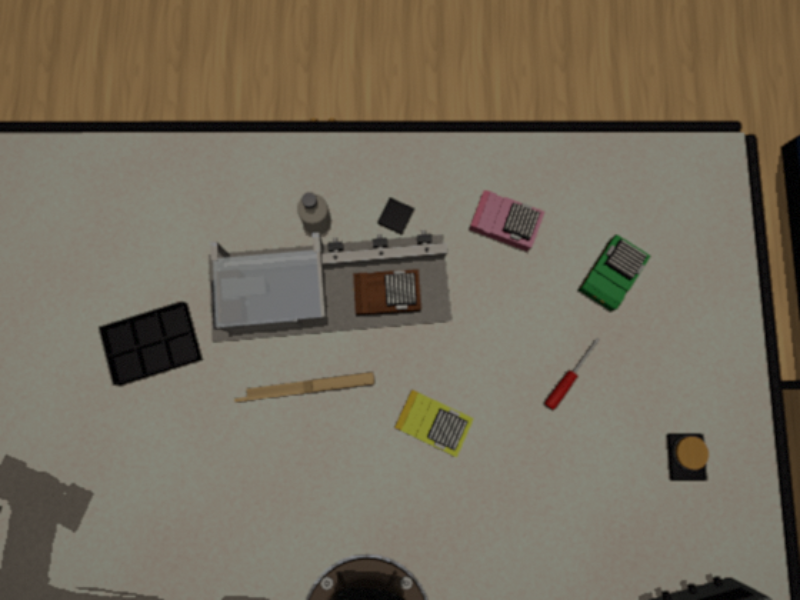

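View pics/s1.png

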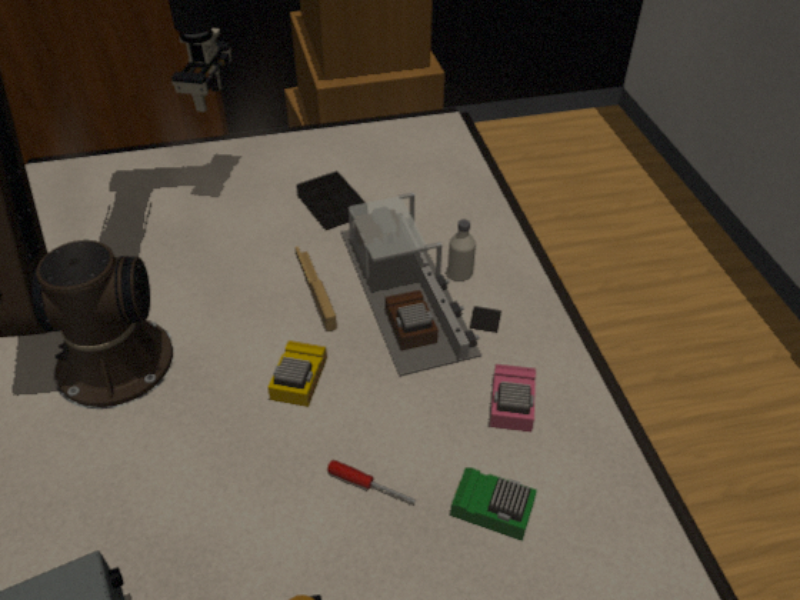

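The top view shows the stick at (236–374, 372–402) in the 800x600 image, with its lip/tip on the left and its handle on the right. The brown sled is at (388,292), the hood at (270,290) and the rail at (385,252). Sled look-alikes are pink (507,220), green (615,272) and yellow (434,423), so I choose the brown one. Only one object looks like the stick, and the screwdriver is at (572,375).

Run:
```python
from h import *
a=load('top'); im=a['frame']; hsv=cv2.cvtColor(im,cv2.COLOR_BGR2HSV); z=a['range_z']
def big(m,roi):
    k=np.zeros_like(m); x0,y0,x1,y1=roi; k[y0:y1,x0:x1]=m[y0:y1,x0:x1]
    c=max(cv2.findContours(k,cv2.RETR_EXTERNAL,cv2.CHAIN_APPROX_NONE)[0],key=cv2.contourArea); return c
P=lambda pts,h:np.array([plane(a,u,v,h)[:2] for u,v in pts])
m=cv2.inRange(hsv,(8,60,60),(30,255,255)); c=big(m,(155,250,275,290)); 
print('hsv stick',hsv[268,240],'sled',hsv[205,258],'plate',hsv[220,260])
r=cv2.minAreaRect(P(c[:,0],.03).astype(np.float32)*1000); print('stick',r,len(c))
m=cv2.inRange(hsv,(0,90,30),(20,255,255)); c=big(m,(240,180,305,230)); r=cv2.minAreaRect(P(c[:,0],.046).astype(np.float32)*1000); print('sled',r,cv2.boxPoints(r))
# rail
for u,v in [(240,180),(270,178),(300,176),(308,232),(150,236),(150,180)]: print((u,v),depth(a,u,v))
cv2.imwrite('pics/t2.png',cv2.resize(im[160:295,140:330],None,fx=4,fy=4,interpolation=cv2.INTER_CUBIC))
```

```text
hsv stick [ 19 110 127] sled [ 11 169  71] plate [20 66 35]
stick ((434.8090515136719, 121.67201232910156), (25.694599151611328, 270.6275634765625), 7.101850986480713) 207
sled ((616.6929931640625, -18.415485382080078), (81.6023178100586, 87.41829681396484), 3.7268412113189697) [[573.1371    22.549162]
 [578.8192   -64.684265]
 [660.2489   -59.380135]
 [654.5668    27.853294]]
(240, 180) [0.68525057 0.04690668 0.05093875]
(270, 178) [ 0.69029631 -0.03713538  0.05297214]
(300, 176) [ 0.69563501 -0.12117253  0.05372335]
(308, 232) [ 0.5441128  -0.14613563 -0.00457291]
(150, 236) [0.5330875  0.3045238  0.00622147]
(150, 180) [0.67311013 0.28288192 0.10790937]
```

View pics/t2.png

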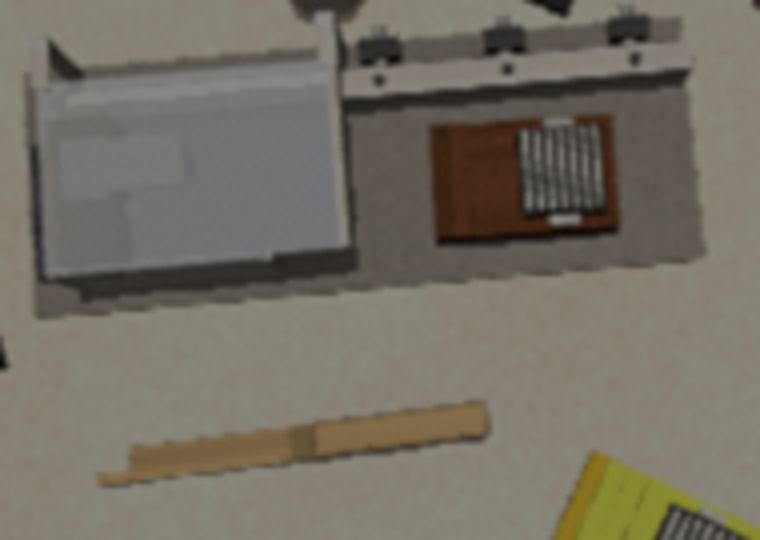

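{"name": "send_rows", "arguments": {"motion": [{"offset": [40, 44, -1.5], "turn": 60}, {"offset": [40, 44, -1.5], "turn": 60}, {"offset": [40, 44, -1.5], "turn": 60}, {"offset": [40, 44, -1.5], "turn": 60}, {"offset": [40, 44, -1.5], "turn": 60}, {"offset": [40, 44, -1.5], "turn": 60}, {"offset": [40, 44, -1.5], "turn": 60}, {"offset": [40, 44, -1.5], "turn": 60}]}}

```text
t: 0.9
eef_pos: [0.3936, 0.2452, 0.4148]
ee_rot: [3.142, 0.0, -1.445]
force: [2.7, 0.4, 0.4]
width: 0.0878
```

```bash
cat >> h.py <<'E'
def to(x,y,z,yawdeg):
    "tool offset (cm) and turn (deg) from the measured pose to a world TCP target"
    s=get_state(); p=np.asarray(s['eef_pos']); Rm=R.from_euler('xyz',s['ee_rot'])
    o=Rm.inv().apply(np.array([x,y,z])-p)*100
    t=-((yawdeg-np.degrees(s['ee_rot'][2])+180)%360-180)
    print('t %.2f pos %s rpy %s F %s M %s w %.4f'%(s['t'],np.round(p,4),np.round(np.degrees(s['ee_rot']),2),np.round(s['force'],2),np.round(s['moment'],2),s['width']))
    print(' -> offset',np.round(o,2),'turn',round(t,2))
E
python3 -c "
from h import *
to(.46,.06,.42,-82.9)"
```

```text
t 0.90 pos [0.3936 0.2452 0.4148] rpy [ 1.800e+02  1.000e-02 -8.279e+01] F [2.65 0.36 0.45] M [ 0.07 -0.23  0.08] w 0.0878
 -> offset [19.2  -4.26 -0.53] turn 0.11
```

{"name": "send_rows", "arguments": {"motion": [{"offset": [19, -4.3, -0.5], "turn": 0}, {"offset": [19, -4.3, -0.5], "turn": 0}, {"offset": [19, -4.3, -0.5], "turn": 0}, {"offset": [19, -4.3, -0.5], "turn": 0}, {"offset": [19, -4.3, -0.5], "turn": 0}, {"offset": [19, -4.3, -0.5], "turn": 0}]}}

```text
t: 1.5
eef_pos: [0.4611, 0.0632, 0.4195]
ee_rot: [3.141, -0.0, -1.443]
force: [1.0, 0.6, 0.1]
width: 0.088
```

```bash
python3 -c "
from h import *
a=cam('wrist'); print(a['vertical_fov'],a['cam_to_world'])
cv2.imwrite('pics/w1.png',cv2.resize(a['frame'],(800,600)))
to(.44,.075,.185,-82.9)"
```

```text
59.9699439739964 [[-0.99180701  0.1218636   0.03831611  0.47024038]
 [-0.12773909 -0.94905246 -0.28806623 -0.0148388 ]
 [ 0.00125921 -0.29060057  0.95684362  0.39910897]
 [ 0.          0.          0.          1.        ]]
t 1.55 pos [0.461  0.0642 0.4195] rpy [179.97   0.   -82.59] F [-0.69 -0.52  0.43] M [ 0.11 -0.09  0.04] w 0.0878
 -> offset [-1.34  1.93 23.45] turn 0.31
```

View pics/w1.png

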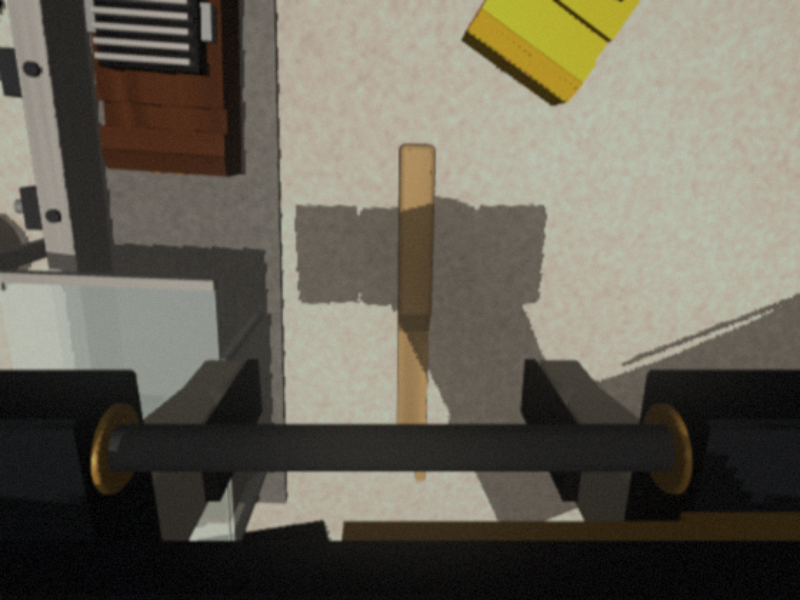

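The wrist view shows the handle at (417,145–320) with the blade running on toward (420,478). The plate's near edge is at x≈280, the rail's inner edge at (75–105), and the sled's nose at row ~170.

```bash
cat > m.py <<'E'
from h import *
def edges(f,rows,x0,x1,sgn,z,thr=None):
    "per row strongest horizontal gradient of sign sgn in [x0,x1]; line fit on plane z -> world pts, yaw (deg, mod 180)"
    g=cv2.GaussianBlur(cv2.cvtColor(f['frame'],cv2.COLOR_BGR2GRAY),(3,3),0).astype(float)
    gx=cv2.Sobel(g,cv2.CV_64F,1,0)*sgn; pts=[]
    for r in rows:
        s=gx[r,x0:x1]; k=int(s.argmax())
        if 0<k<len(s)-1:
            d=s[k-1]-2*s[k]+s[k+1]; pts.append(plane(f,x0+k+.5*(s[k-1]-s[k+1])/d if d else x0+k,r,z)[:2])
    pts=np.array(pts,np.float32); 
    for _ in range(3):
        vx,vy,px,py=cv2.fitLine(pts,cv2.DIST_HUBER,0,.01,.01).ravel()
        e=abs((pts-[px,py])@[-vy,vx]); pts=pts[e<max(.0015,2*np.median(e))]
    n=np.array([vx,vy])*np.sign(vy)
    print('z',z,'n',len(pts),'pt',np.round([px,py],4),'yaw %.2f'%np.degrees(np.arctan2(n[1],n[0])),'rms %.4f'%np.sqrt(np.mean(e**2)))
    return np.array([px,py]),n
E
python3 - <<'E'
from m import *
f=load('wrist'); S=.7
R_=lambda a,b:range(int(a*S),int(b*S))
hsv=cv2.cvtColor(f['frame'],cv2.COLOR_BGR2HSV)
m=cv2.inRange(hsv,(8,70,40),(28,255,255)); k=np.zeros_like(m); k[90:335,270:315]=m[90:335,270:315]
L=[];Rr=[]
for r in R_(155,310):
    c=np.flatnonzero(k[r]); L.append(plane(f,c[0]-.5,r,.046)[:2]); Rr.append(plane(f,c[-1]+.5,r,.046)[:2])
for e in (L,Rr):
    vx,vy,px,py=cv2.fitLine(np.array(e,np.float32),cv2.DIST_HUBER,0,.01,.01).ravel(); print('handle',vx,vy,px,py,np.degrees(np.arctan2(vy,vx)))
print('ends rear',plane(f,291,np.flatnonzero(k[:200,291])[0],.046),'step',plane(f,289,220.5,.046),'lip end',plane(f,294,335,.022))
print('plate edge');edges(f,R_(20,480),185,210,1,.006)
print('rail top inner');edges(f,R_(20,230),30,75,-1,.052)
print('sled right top');edges(f,R_(80,160),140,175,-1,.046)
for u,v in [(107,165),(225,173)]: print('nose',plane(f,u*S,v*S,.046))
E
```

```text
handle 0.119579494 -0.9928246 0.4576185 0.03925488 -83.132164
handle 0.12460384 -0.9922066 0.43243158 0.05096735 -82.84212
ends rear [ 0.45328956 -0.01368325  0.046     ] step [0.43868921 0.10292767 0.046     ] lip end [0.41002849 0.25526154 0.022     ]
plate edge
z 0.006 n 294 pt [0.5462 0.0359] yaw 95.07 rms 0.0003
rail top inner
z 0.052 n 136 pt [0.6804 0.0093] yaw 95.10 rms 0.0002
sled right top
z 0.046 n 39 pt [ 0.5784 -0.0159] yaw 93.37 rms 0.0002
nose [0.65309372 0.02524638 0.046     ]
nose [0.57586421 0.02048268 0.046     ]
```

{"name": "send_rows", "arguments": {"motion": [{"offset": [-1.2, 1.8, 4], "turn": 0.4}, {"offset": [-1.2, 1.8, 9], "turn": 0.4}, {"offset": [-1.2, 1.8, 14], "turn": 0.4}, {"offset": [-1.2, 1.8, 17], "turn": 0.4}, {"offset": [-1.2, 1.8, 17], "turn": 0.4}, {"offset": [-1.2, 1.8, 17], "turn": 0.4}]}}

```text
t: 2.15
eef_pos: [0.4419, 0.0752, 0.2503]
ee_rot: [3.141, -0.001, -1.445]
force: [0.6, 0.7, 0.9]
width: 0.0875
```

```bash
python3 -c "
from h import *
to(.4413,.0743,.184,-83)
f=load('wrist')
e=plane(f,200,350,.006);print(e)"
```

```text
t 2.15 pos [0.4419 0.0752 0.2503] rpy [ 1.7997e+02 -4.0000e-02 -8.2770e+01] F [0.63 0.67 0.9 ] M [ 0.1  -0.08  0.04] w 0.0875
 -> offset [0.08 0.06 6.63] turn 0.23
[0.52363854 0.30421244 0.006     ]
```

{"name": "send_rows", "arguments": {"motion": [{"offset": [0.1, 0.05, 3.5], "turn": 0.2}, {"offset": [0.1, 0.05, 6], "turn": 0.2}, {"offset": [0.1, 0.05, 6.6], "turn": 0.2}, {"offset": [0.1, 0.05, 6.6], "turn": 0.2}, {"offset": [0.1, 0.05, 6.6], "turn": 0.2}]}}

```text
t: 2.65
eef_pos: [0.4421, 0.0737, 0.1855]
ee_rot: [-3.139, 0.001, -1.45]
force: [0.2, -0.8, 0.0]
width: 0.0879
```

{"name": "send_rows", "arguments": {"hand": -1, "squeeze": 50, "motion": [{"offset": [0, 0, 0], "turn": 0}, {"offset": [0, 0, 0], "turn": 0}, {"offset": [0, 0, 0], "turn": 0}, {"offset": [0, 0, 0], "turn": 0}, {"offset": [0, 0, 0], "turn": 0}, {"offset": [0, 0, 0], "turn": 0}]}}

```text
t: 3.25
eef_pos: [0.4413, 0.073, 0.1837]
ee_rot: [3.142, -0.0, -1.451]
force: [-0.1, 0.1, -0.2]
width: 0.0449
```

{"name": "send_rows", "arguments": {"motion": [{"offset": [0, 0, -1], "turn": 0}, {"offset": [0, 0, -3], "turn": 0}, {"offset": [0, 0, -6], "turn": 0}, {"offset": [0, 0, -6], "turn": 0}, {"offset": [0, 0, -6], "turn": 0}]}}

```text
t: 3.75
eef_pos: [0.4414, 0.0731, 0.2448]
ee_rot: [-3.14, 0.001, -1.451]
force: [-0.3, 0.7, 0.3]
width: 0.0052
```

```bash
python3 -c "
from h import *
for n in ('wrist','side'): cam(n)
a=load('wrist')['frame'];b=load('side')['frame'][120:280,150:360]
cv2.imwrite('pics/c1.png',np.hstack([cv2.resize(a,(400,300)),cv2.resize(b,(394,300))]))
to(.4413,.0743,.184,-83)"
```

```text
t 3.85 pos [0.4409 0.0728 0.2435] rpy [179.97  -0.   -83.12] F [0.6  0.47 0.09] M [ 0.05 -0.03  0.05] w 0.0011
 -> offset [-0.15 -0.06  5.95] turn -0.12
```

View pics/c1.png

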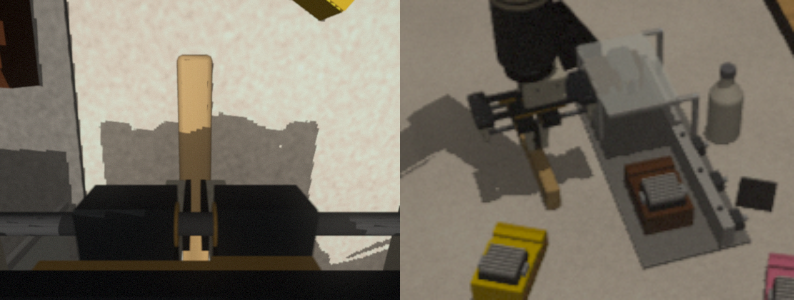

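The fingers close slowly, so I lifted before they gripped. The image shows the stick still lying in place below the shut fingers (handle top at 195,55–130). I'll reopen, go back down and wait longer.

{"name": "send_rows", "arguments": {"hand": 0.4, "motion": [{"offset": [0, 0, 0], "turn": 0}, {"offset": [0, 0, 0], "turn": 0}, {"offset": [0, 0, 0], "turn": 0}, {"offset": [0, 0, 0], "turn": 0}, {"offset": [0, 0, 0], "turn": 0}, {"offset": [0, 0, 0], "turn": 0}, {"offset": [0, 0, 0], "turn": 0}, {"offset": [0, 0, 0], "turn": 0}]}}

```text
t: 4.65
eef_pos: [0.4413, 0.073, 0.2438]
ee_rot: [-3.142, 0.0, -1.45]
force: [-0.5, -0.7, 0.7]
width: 0.0586
```

Run:
```python
from m import *
f=cam('wrist'); to(.4413,.0743,.184,-83)
hsv=cv2.cvtColor(f['frame'],cv2.COLOR_BGR2HSV)
m=cv2.inRange(hsv,(8,70,40),(28,255,255)); k=np.zeros_like(m); k[60:,230:310]=m[60:,230:310]
L=[];Rr=[]
for r in range(85,170):
    c=np.flatnonzero(k[r]); 
    if len(c)>5: L.append(plane(f,c[0]-.5,r,.046)[:2]); Rr.append(plane(f,c[-1]+.5,r,.046)[:2])
for e in (L,Rr):
    vx,vy,px,py=cv2.fitLine(np.array(e,np.float32),cv2.DIST_HUBER,0,.01,.01).ravel(); print('handle',px+(.0-py)*vx/vy,np.degrees(np.arctan2(vy,vx)))
print(plane(f,272,np.flatnonzero(k[:200,272])[0],.046))
```

```text
t 4.70 pos [0.4412 0.073  0.2438] rpy [-180.     0.   -83.1] F [ 0.06 -0.1   0.01] M [ 0.1 -0.  -0. ] w 0.0597
 -> offset [-0.13 -0.02  5.98] turn -0.1
handle 0.46211568 -82.76322
handle 0.438826 -82.96231
[ 0.45147085 -0.01350568  0.046     ]
```

Not disturbed: centre x at y=0 is 0.4505, the same as before.

{"name": "send_rows", "arguments": {"motion": [{"offset": [-0.1, 0, 3], "turn": -0.1}, {"offset": [-0.1, 0, 5.5], "turn": -0.1}, {"offset": [-0.1, 0, 6], "turn": -0.1}, {"offset": [-0.1, 0, 6], "turn": -0.1}]}}

```text
t: 5.1
eef_pos: [0.441, 0.0739, 0.1833]
ee_rot: [3.14, -0.001, -1.449]
force: [1.3, 0.0, 0.6]
width: 0.0615
```

{"name": "send_rows", "arguments": {"hand": -1, "squeeze": 50, "motion": [{"offset": [0, 0, 0], "turn": 0}, {"offset": [0, 0, 0], "turn": 0}, {"offset": [0, 0, 0], "turn": 0}, {"offset": [0, 0, 0], "turn": 0}, {"offset": [0, 0, 0], "turn": 0}, {"offset": [0, 0, 0], "turn": 0}, {"offset": [0, 0, 0], "turn": 0}, {"offset": [0, 0, 0], "turn": 0}]}}

```text
t: 5.9
eef_pos: [0.4413, 0.0741, 0.1841]
ee_rot: [-3.141, 0.0, -1.449]
force: [-0.9, 0.3, 6.0]
width: 0.0238
```

{"name": "send_rows", "arguments": {"motion": [{"offset": [0, 0, -1], "turn": 0}, {"offset": [0, 0, -3], "turn": 0}, {"offset": [0, 0, -5], "turn": 0}, {"offset": [0, 0, -5], "turn": 0}, {"offset": [0, 0, -5], "turn": 0}]}}

```text
t: 6.4
eef_pos: [0.4409, 0.0739, 0.234]
ee_rot: [-3.141, 0.001, -1.449]
force: [-0.5, -0.1, -2.5]
width: 0.0238
```

```bash
cat >> h.py <<'E'
A=np.radians(5.085); UX=np.array([np.cos(A),np.sin(A)]); UY=np.array([-np.sin(A),np.cos(A)]); O=np.array([.6735,.0866])
def st(p): p=np.asarray(p)[:2]-O; return np.round([p@UX*1000,p@UY*1000],1)
def tos(x,y,z,yaw=0):
    "station mm target of grip point (TCP z in m), yaw of stick from station y, deg"
    w=O+x/1000*UX+y/1000*UY; to(w[0],w[1],z,-84.915+yaw); s=get_state()
    F=s['force'][:2]; print(' station pos',st(s['eef_pos']),'F %.2f %.2f Fz %.2f'%(F@UX,F@UY,s['force'][2]))
E
python3 -c "
from h import *
tos(-150,-215,.194)"
```

```text
t 6.40 pos [0.4409 0.0739 0.234 ] rpy [-1.7996e+02  4.0000e-02 -8.3020e+01] F [-0.45 -0.07 -2.51] M [ 0.04 -0.03  0.03] w 0.0238
 -> offset [22.56 -7.54  3.99] turn 1.89
 station pos [-232.8    7.9] F -0.46 -0.03 Fz -2.51
```

{"name": "send_rows", "arguments": {"motion": [{"offset": [5, -0.5, 0], "turn": 1.9}, {"offset": [10, -2.5, 0], "turn": 1.9}, {"offset": [15, -4.5, 0], "turn": 1.9}, {"offset": [19, -6, 0], "turn": 1.9}, {"offset": [22, -7.3, 1], "turn": 1.9}, {"offset": [22.6, -7.5, 3], "turn": 1.9}, {"offset": [22.6, -7.5, 4], "turn": 1.9}, {"offset": [22.6, -7.5, 4], "turn": 1.9}]}}

```text
t: 7.2
eef_pos: [0.5415, -0.1412, 0.1911]
ee_rot: [3.136, 0.0, -1.483]
force: [-1.1, 0.7, -1.2]
width: 0.024
```

```bash
python3 -c "
from m import *
tos(-132,-215,.193)
for n in ('wrist','top','side'): cam(n)
f=load('wrist');a=f['frame'];b=load('top')['frame'][160:295,140:330]
cv2.imwrite('pics/c2.png',np.hstack([cv2.resize(a,(400,300)),cv2.resize(b,(400,300))]))
"
```

```text
t 7.20 pos [ 0.5415 -0.1412  0.1911] rpy [ 1.7967e+02  2.0000e-02 -8.4960e+01] F [-1.05  0.65 -1.18] M [ 0.09  0.   -0.03] w 0.0240
 -> offset [-0.02 -1.96 -0.2 ] turn -0.05
 station pos [-151.7 -215.2] F -0.99 0.74 Fz -1.18
```

View pics/c2.png

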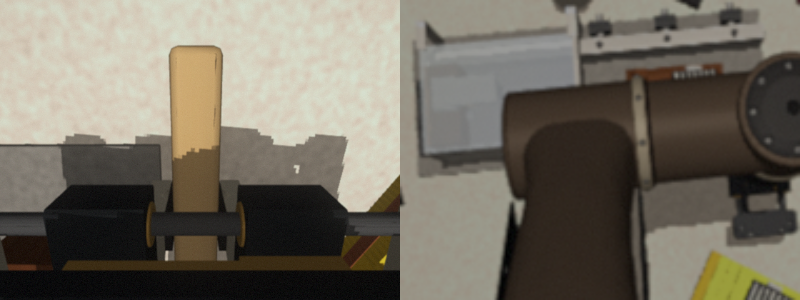

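{"name": "send_rows", "arguments": {"motion": [{"offset": [0, -1.2, 0], "turn": 0}, {"offset": [0, -2.4, 0], "turn": 0}, {"offset": [0, -2.9, 0], "turn": 0}, {"offset": [0, -2.9, 0], "turn": 0}]}}

```text
t: 7.75
eef_pos: [0.5732, -0.1382, 0.194]
ee_rot: [-3.141, -0.0, -1.481]
force: [-0.1, -0.5, -2.7]
width: 0.0237
```

```bash
python3 -c "
from h import *
tos(-100,-215,.193); f=load('wrist')
for p in [(140,202),(200,203)]: print(st(plane(f,*p,.006)))
"
```

```text
t 7.75 pos [ 0.5732 -0.1382  0.194 ] rpy [-1.7994e+02 -1.0000e-02 -8.4870e+01] F [-0.09 -0.51 -2.69] M [0.09 0.01 0.01] w 0.0237
 -> offset [-0.   -1.99  0.1 ] turn 0.04
 station pos [-119.9 -215.1] F -0.13 -0.50 Fz -2.69
[ -91.  -246.7]
[-119.1 -246.2]
```

{"name": "send_rows", "arguments": {"motion": [{"offset": [0, -0.2, 0.1], "turn": 0}, {"offset": [0, -0.4, 0.1], "turn": 0}, {"offset": [0, -0.6, 0.1], "turn": 0}, {"offset": [0, -0.8, 0.1], "turn": 0}, {"offset": [0, -1.0, 0.1], "turn": 0}, {"offset": [0, -1.2, 0.1], "turn": 0}, {"offset": [0, -1.4, 0.1], "turn": 0}, {"offset": [0, -1.6, 0.1], "turn": 0}]}}

```text
t: 8.55
eef_pos: [0.588, -0.1372, 0.1926]
ee_rot: [3.141, 0.0, -1.482]
force: [-2.4, -0.2, -2.8]
width: 0.0234
```

{"name": "send_rows", "arguments": {"motion": [{"offset": [0, -0.1, 0], "turn": 0}, {"offset": [0, -0.2, 0], "turn": 0}, {"offset": [0, -0.3, 0], "turn": 0}, {"offset": [0, -0.4, 0], "turn": 0}]}}

```text
t: 8.95
eef_pos: [0.5919, -0.1368, 0.1927]
ee_rot: [3.141, -0.0, -1.482]
force: [-2.4, -0.4, -3.7]
width: 0.0241
```

```bash
python3 -c "
from h import *
tos(-91,-215,.193)
"
```

```text
t 8.95 pos [ 0.5919 -0.1368  0.1927] rpy [179.99  -0.   -84.9 ] F [-2.38 -0.4  -3.69] M [-0.16  0.67  0.15] w 0.0241
 -> offset [-0.03 -1.   -0.03] turn 0.01
 station pos [-101.  -215.3] F -2.40 -0.19 Fz -3.69
```

{"name": "send_rows", "arguments": {"motion": [{"offset": [0, -0.1, 0], "turn": 0}, {"offset": [0, -0.2, 0], "turn": 0}, {"offset": [0, -0.3, 0], "turn": 0}, {"offset": [0, -0.4, 0], "turn": 0}, {"offset": [0, -0.5, 0], "turn": 0}]}}

```text
t: 9.45
eef_pos: [0.597, -0.1364, 0.1928]
ee_rot: [3.142, -0.0, -1.482]
force: [-2.3, 0.0, -3.3]
width: 0.0236
```

{"name": "send_rows", "arguments": {"motion": [{"offset": [0, -0.05, 0], "turn": 0}, {"offset": [0, -0.1, 0], "turn": 0}]}}

```text
t: 9.65
eef_pos: [0.5979, -0.1363, 0.1928]
ee_rot: [3.142, -0.0, -1.482]
force: [-2.0, 0.4, -3.0]
width: 0.0239
```

{"name": "send_rows", "arguments": {"motion": [{"offset": [0, -0.05, 0], "turn": 0}, {"offset": [0, -0.1, 0], "turn": 0}]}}

```text
t: 9.85
eef_pos: [0.5989, -0.1362, 0.1928]
ee_rot: [-3.142, -0.0, -1.482]
force: [-1.3, -0.5, -3.4]
width: 0.0238
```

```bash
python3 -c "
from h import *
tos(-91,-215,.193)
"
```

```text
t 9.85 pos [ 0.5989 -0.1362  0.1928] rpy [-180.    -0.   -84.9] F [-1.31 -0.46 -3.45] M [-0.1   0.69  0.2 ] w 0.0238
 -> offset [-0.03 -0.3  -0.02] turn 0.01
 station pos [ -94.  -215.3] F -1.35 -0.34 Fz -3.45
```

{"name": "send_rows", "arguments": {"motion": [{"offset": [0, -0.05, 0], "turn": 0}, {"offset": [0, -0.1, 0], "turn": 0}]}}

```text
t: 10.05
eef_pos: [0.5999, -0.1361, 0.1928]
ee_rot: [3.142, -0.0, -1.482]
force: [-1.4, 0.7, -2.9]
width: 0.024
```

{"name": "send_rows", "arguments": {"motion": [{"offset": [0, -0.05, 0], "turn": 0}, {"offset": [0, -0.05, 0], "turn": 0}]}}

```text
t: 10.25
eef_pos: [0.6005, -0.1361, 0.1928]
ee_rot: [-3.141, -0.0, -1.482]
force: [-1.1, 0.3, -3.4]
width: 0.0236
```

{"name": "send_rows", "arguments": {"motion": [{"offset": [0, -0.05, 0], "turn": 0}, {"offset": [0, -0.05, 0], "turn": 0}]}}

```text
t: 10.45
eef_pos: [0.6009, -0.136, 0.1928]
ee_rot: [-3.141, -0.0, -1.482]
force: [-2.3, -0.7, -2.7]
width: 0.0236
```

{"name": "send_rows", "arguments": {"motion": [{"offset": [0, -0.05, 0], "turn": 0}, {"offset": [0, -0.05, 0], "turn": 0}]}}

```text
t: 10.65
eef_pos: [0.6014, -0.136, 0.1927]
ee_rot: [-3.142, 0.0, -1.482]
force: [-1.5, -0.2, -2.6]
width: 0.0236
```

{"name": "send_rows", "arguments": {"motion": [{"offset": [0, -0.05, 0], "turn": 0}, {"offset": [0, -0.05, 0], "turn": 0}]}}

```text
t: 10.85
eef_pos: [0.6019, -0.136, 0.1928]
ee_rot: [-3.142, -0.0, -1.482]
force: [-1.5, -0.5, -3.4]
width: 0.0239
```

{"name": "send_rows", "arguments": {"motion": [{"offset": [0, -0.05, 0], "turn": 0}, {"offset": [0, -0.05, 0], "turn": 0}]}}

```text
t: 11.05
eef_pos: [0.6023, -0.1359, 0.1928]
ee_rot: [3.141, 0.0, -1.482]
force: [-2.2, -0.3, -1.8]
width: 0.0236
```

{"name": "send_rows", "arguments": {"motion": [{"offset": [0, -0.05, 0], "turn": 0}, {"offset": [0, -0.05, 0], "turn": 0}]}}

```text
t: 11.25
eef_pos: [0.6025, -0.1359, 0.1927]
ee_rot: [3.141, 0.0, -1.482]
force: [-5.6, 0.5, 0.4]
width: 0.0234
```

{"name": "send_rows", "arguments": {"motion": [{"offset": [0, -0.05, 0], "turn": 0}, {"offset": [0, -0.05, 0], "turn": 0}]}}

```text
t: 11.45
eef_pos: [0.6026, -0.1359, 0.1926]
ee_rot: [3.14, 0.0, -1.482]
force: [-7.4, -0.6, 0.7]
width: 0.0235
```

```bash
python3 -c "
from h import *
tos(-91,-215,.193);cam('side');a=load('side')['frame'][160:290,230:380]
cv2.imwrite('pics/c3.png',cv2.resize(a,(690,598),interpolation=cv2.INTER_CUBIC))
"
```

```text
t 11.45 pos [ 0.6026 -0.1359  0.1926] rpy [ 1.7989e+02  1.0000e-02 -8.4910e+01] F [-7.38 -0.6   0.66] M [0.06 2.16 0.27] w 0.0235
 -> offset [-0.04  0.07 -0.04] turn 0.0
 station pos [ -90.3 -215.4] F -7.40 0.05 Fz 0.66
```

View pics/c3.png

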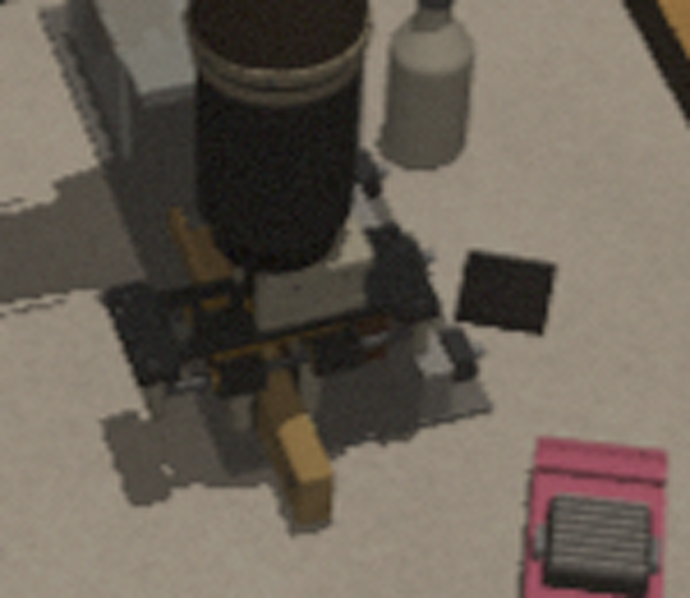

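{"name": "send_rows", "arguments": {"motion": [{"offset": [0, 0.3, 0], "turn": 0}, {"offset": [0, 1.5, 0], "turn": 0}, {"offset": [1, 2.5, 0], "turn": 0}, {"offset": [5, 2.5, 0], "turn": 0}, {"offset": [10, 2.5, 0], "turn": 0}, {"offset": [14.5, 2.5, 0], "turn": 0}, {"offset": [15, 2.5, 0], "turn": 0}, {"offset": [15, 2.5, 0], "turn": 0}]}}

```text
t: 12.3
eef_pos: [0.5909, -0.2894, 0.1925]
ee_rot: [-3.141, -0.0, -1.485]
force: [0.2, 0.7, -2.7]
width: 0.0235
```

```bash
python3 -c "
from m import *
tos(-85,-363,.193)
for n in ('wrist','top','side'): cam(n)
b=load('side')['frame'][160:300,230:400];c=load('top')['frame'][160:295,140:360]
cv2.imwrite('pics/c4.png',np.vstack([cv2.resize(b,(400,329)),cv2.resize(c,(400,245))]))
f=load('top')
m=cv2.inRange(cv2.cvtColor(f['frame'],cv2.COLOR_BGR2HSV),(0,90,30),(20,255,255)); k=np.zeros_like(m);k[170:230,235:315]=m[170:230,235:315]
c=max(cv2.findContours(k,cv2.RETR_EXTERNAL,cv2.CHAIN_APPROX_NONE)[0],key=cv2.contourArea)
P=np.array([st(plane(f,u,v,.046)) for u,v in c[:,0]]);print('sled bbox',P.min(0),P.max(0))
"
```

```text
t 12.30 pos [ 0.5909 -0.2894  0.1925] rpy [-179.98   -0.    -85.09] F [ 0.15  0.72 -2.71] M [ 0.14 -0.05  0.05] w 0.0235
 -> offset [-0.43 -3.06 -0.05] turn -0.17
 station pos [-115.6 -367.2] F 0.21 0.70 Fz -2.71
sled bbox [-147.5 -250.8] [ 27.5 -54.7]
```

View pics/c4.png

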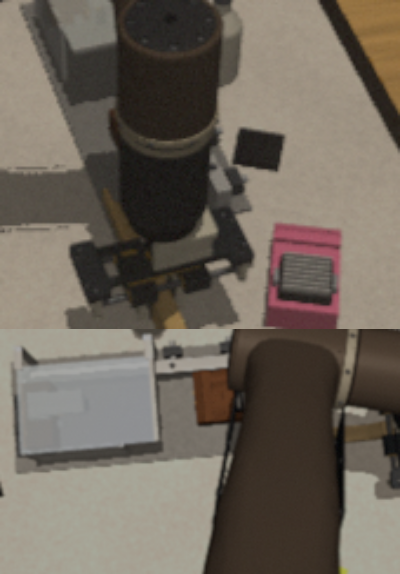

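{"name": "send_rows", "arguments": {"motion": [{"offset": [-0.9, -1.5, 0], "turn": 0}, {"offset": [-0.9, -3, 0], "turn": 0}, {"offset": [-0.9, -3.6, 0], "turn": 0}, {"offset": [-0.9, -3.6, 0], "turn": 0}, {"offset": [-0.9, -3.6, 0], "turn": 0}]}}

```text
t: 12.95
eef_pos: [0.6266, -0.2746, 0.1925]
ee_rot: [3.141, 0.0, -1.481]
force: [0.2, -0.4, -2.2]
width: 0.0238
```

{"name": "send_rows", "arguments": {"motion": [{"offset": [0, -0.1, 0], "turn": 0}, {"offset": [0, -0.2, 0], "turn": 0}, {"offset": [0, -0.3, 0], "turn": 0}]}}

```text
t: 13.25
eef_pos: [0.6296, -0.2752, 0.1928]
ee_rot: [3.142, 0.0, -1.482]
force: [-0.5, 0.1, -3.1]
width: 0.0237
```

```bash
python3 -c "
from h import *
tos(-74,-358,.193)
"
```

```text
t 13.25 pos [ 0.6296 -0.2752  0.1928] rpy [179.99   0.   -84.93] F [-0.47  0.12 -3.08] M [ 0.04 -0.02  0.01] w 0.0237
 -> offset [ 0.15 -0.18 -0.02] turn -0.01
 station pos [ -75.8 -356.5] F -0.46 0.16 Fz -3.08
```

{"name": "send_rows", "arguments": {"motion": [{"offset": [0, -0.05, 0], "turn": 0}, {"offset": [0, -0.1, 0], "turn": 0}, {"offset": [0, -0.1, 0], "turn": 0}]}}

```text
t: 13.55
eef_pos: [0.6307, -0.275, 0.1927]
ee_rot: [3.141, 0.0, -1.482]
force: [-0.2, 0.2, -1.5]
width: 0.0237
```

{"name": "send_rows", "arguments": {"motion": [{"offset": [0, -0.05, 0], "turn": 0}, {"offset": [0, -0.05, 0], "turn": 0}]}}

```text
t: 13.75
eef_pos: [0.6311, -0.275, 0.1926]
ee_rot: [3.141, 0.0, -1.482]
force: [-1.0, -0.6, -1.0]
width: 0.0239
```

{"name": "send_rows", "arguments": {"motion": [{"offset": [0, -0.05, 0], "turn": 0}, {"offset": [0, -0.05, 0], "turn": 0}]}}

```text
t: 13.95
eef_pos: [0.6315, -0.2749, 0.1926]
ee_rot: [3.141, 0.0, -1.482]
force: [-1.9, -0.9, -1.2]
width: 0.0239
```

```bash
python3 -c "
from h import *
tos(-74,-358,.193)
"
```

```text
t 13.95 pos [ 0.6315 -0.2749  0.1926] rpy [179.95   0.   -84.89] F [-1.86 -0.91 -1.18] M [-0.23  0.8   0.44] w 0.0239
 -> offset [ 0.16  0.01 -0.04] turn 0.02
 station pos [ -73.9 -356.4] F -1.93 -0.74 Fz -1.18
```

{"name": "send_rows", "arguments": {"motion": [{"offset": [0, -0.06, 0], "turn": 0}, {"offset": [-0.2, -0.06, 0], "turn": 0}, {"offset": [-0.4, -0.06, 0], "turn": 0}, {"offset": [-0.6, -0.06, 0], "turn": 0}, {"offset": [-0.8, -0.06, 0], "turn": 0}]}}

```text
t: 14.45
eef_pos: [0.6314, -0.2667, 0.1926]
ee_rot: [3.141, 0.0, -1.482]
force: [-4.3, -3.1, -3.1]
width: 0.0237
```

{"name": "send_rows", "arguments": {"motion": [{"offset": [-0.15, 0, 0], "turn": 0}, {"offset": [-0.3, 0, 0], "turn": 0}, {"offset": [-0.45, 0, 0], "turn": 0}, {"offset": [-0.6, 0, 0], "turn": 0}]}}

```text
t: 14.85
eef_pos: [0.6308, -0.261, 0.1927]
ee_rot: [3.141, -0.0, -1.482]
force: [-5.4, -4.5, -1.8]
width: 0.0235
```

```bash
python3 -c "
from h import *
tos(-74,-345,.193)
"
```

```text
t 14.85 pos [ 0.6308 -0.261   0.1927] rpy [ 1.7995e+02 -2.0000e-02 -8.4890e+01] F [-5.35 -4.55 -1.82] M [-1.61  1.67  0.75] w 0.0235
 -> offset [ 0.25  0.07 -0.03] turn 0.02
 station pos [ -73.3 -342.5] F -5.73 -4.06 Fz -1.82
```

{"name": "send_rows", "arguments": {"motion": [{"offset": [-0.2, 0.02, 0], "turn": 0}, {"offset": [-0.4, 0.02, 0], "turn": 0}, {"offset": [-0.6, 0.02, 0], "turn": 0}, {"offset": [-0.8, 0.02, 0], "turn": 0}, {"offset": [-1.0, 0.02, 0], "turn": 0}, {"offset": [-1.2, 0.02, 0], "turn": 0}, {"offset": [-1.4, 0.02, 0], "turn": 0}, {"offset": [-1.6, 0.02, 0], "turn": 0}]}}

```text
t: 15.65
eef_pos: [0.6293, -0.245, 0.1927]
ee_rot: [3.141, -0.0, -1.482]
force: [-4.7, -5.7, -2.4]
width: 0.0236
```

```bash
python3 -c "
from h import *
tos(-73.5,-300,.193)
"
```

```text
t 15.65 pos [ 0.6293 -0.245   0.1927] rpy [ 1.7996e+02 -2.0000e-02 -8.4900e+01] F [-4.67 -5.68 -2.43] M [-1.55  1.47  0.74] w 0.0236
 -> offset [-2.64  0.01 -0.03] turn 0.02
 station pos [ -73.4 -326.4] F -5.16 -5.24 Fz -2.43
```

{"name": "send_rows", "arguments": {"motion": [{"offset": [-0.25, 0, 0], "turn": 0}, {"offset": [-0.5, 0, 0], "turn": 0}, {"offset": [-0.75, 0, 0], "turn": 0}, {"offset": [-1.0, 0, 0], "turn": 0}, {"offset": [-1.25, 0, 0], "turn": 0}, {"offset": [-1.5, 0, 0], "turn": 0}, {"offset": [-1.75, 0, 0], "turn": 0}, {"offset": [-2.0, 0, 0], "turn": 0}]}}

```text
t: 16.45
eef_pos: [0.6275, -0.2251, 0.1927]
ee_rot: [3.141, -0.0, -1.482]
force: [-4.6, -3.5, -2.9]
width: 0.024
```

{"name": "send_rows", "arguments": {"motion": [{"offset": [-0.25, 0, 0], "turn": 0}, {"offset": [-0.5, 0, 0], "turn": 0}, {"offset": [-0.75, 0, 0], "turn": 0}, {"offset": [-1.0, 0, 0], "turn": 0}, {"offset": [-1.25, 0, 0], "turn": 0}, {"offset": [-1.5, 0, 0], "turn": 0}, {"offset": [-1.75, 0, 0], "turn": 0}, {"offset": [-2.0, 0, 0], "turn": 0}]}}

```text
t: 17.25
eef_pos: [0.6257, -0.2051, 0.1927]
ee_rot: [3.141, -0.0, -1.482]
force: [-3.9, -3.4, -1.3]
width: 0.0237
```

```bash
python3 -c "
from h import *
tos(-73.5,-300,.193);cam('side');cam('top')
b=load('side')['frame'][140:280,230:400];c=load('top')['frame'][160:295,140:360]
cv2.imwrite('pics/c5.png',np.vstack([cv2.resize(b,(400,329)),cv2.resize(c,(400,245))]))
"
```

```text
t 17.25 pos [ 0.6257 -0.2051  0.1927] rpy [ 1.7996e+02 -1.0000e-02 -8.4900e+01] F [-3.93 -3.43 -1.32] M [-1.59  1.39  0.65] w 0.0237
 -> offset [ 1.37  0.01 -0.03] turn 0.01
 station pos [ -73.4 -286.3] F -4.22 -3.07 Fz -1.32
```

View pics/c5.png

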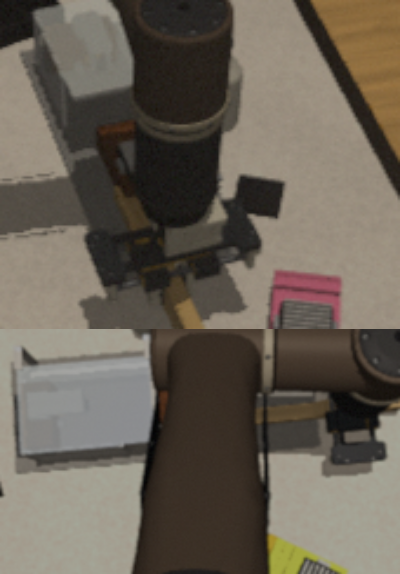

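The side view shows the sled's nose at the hood mouth (118,130), with the stick's notch on its rear corner and the sled straight. Carrying on.

{"name": "send_rows", "arguments": {"motion": [{"offset": [-0.25, -0.01, 0], "turn": 0}, {"offset": [-0.5, -0.01, 0], "turn": 0}, {"offset": [-0.75, -0.01, 0], "turn": 0}, {"offset": [-1.0, -0.01, 0], "turn": 0}, {"offset": [-1.25, -0.01, 0], "turn": 0}, {"offset": [-1.5, -0.01, 0], "turn": 0}, {"offset": [-1.75, -0.01, 0], "turn": 0}, {"offset": [-2.0, -0.01, 0], "turn": 0}]}}

```text
t: 18.15
eef_pos: [0.624, -0.1853, 0.1927]
ee_rot: [3.141, -0.0, -1.482]
force: [-3.6, -5.0, -2.0]
width: 0.0237
```

{"name": "send_rows", "arguments": {"motion": [{"offset": [-0.25, 0, 0], "turn": 0}, {"offset": [-0.5, 0, 0], "turn": 0}, {"offset": [-0.75, 0, 0], "turn": 0}, {"offset": [-1.0, 0, 0], "turn": 0}, {"offset": [-1.25, 0, 0], "turn": 0}, {"offset": [-1.5, 0, 0], "turn": 0}, {"offset": [-1.75, 0, 0], "turn": 0}, {"offset": [-2.0, 0, 0], "turn": 0}]}}

```text
t: 18.95
eef_pos: [0.6223, -0.1653, 0.1927]
ee_rot: [3.141, -0.0, -1.482]
force: [-4.4, -4.4, -2.5]
width: 0.0239
```

{"name": "send_rows", "arguments": {"motion": [{"offset": [-0.25, 0, 0], "turn": 0}, {"offset": [-0.5, 0, 0], "turn": 0}, {"offset": [-0.75, 0, 0], "turn": 0}, {"offset": [-1.0, 0, 0], "turn": 0}, {"offset": [-1.25, 0, 0], "turn": 0}, {"offset": [-1.5, 0, 0], "turn": 0}, {"offset": [-1.75, 0, 0], "turn": 0}, {"offset": [-2.0, 0, 0], "turn": 0}]}}

```text
t: 19.75
eef_pos: [0.6205, -0.1454, 0.1927]
ee_rot: [3.141, -0.0, -1.482]
force: [-2.7, -4.7, -2.1]
width: 0.0235
```

```bash
python3 -c "
from h import *
tos(-73.5,-200,.193)
"
```

```text
t 19.75 pos [ 0.6205 -0.1454  0.1927] rpy [ 1.7996e+02 -1.0000e-02 -8.4910e+01] F [-2.65 -4.72 -2.07] M [-1.44  1.37  0.62] w 0.0235
 -> offset [-2.64  0.01 -0.03] turn 0.0
 station pos [ -73.4 -226.4] F -3.06 -4.47 Fz -2.07
```

{"name": "send_rows", "arguments": {"motion": [{"offset": [-0.2, -0.02, 0], "turn": 0}, {"offset": [-0.4, -0.02, 0], "turn": 0}, {"offset": [-0.6, -0.02, 0], "turn": 0}, {"offset": [-0.8, -0.02, 0], "turn": 0}, {"offset": [-1.0, -0.02, 0], "turn": 0}, {"offset": [-1.2, -0.02, 0], "turn": 0}]}}

```text
t: 20.35
eef_pos: [0.6196, -0.1334, 0.1927]
ee_rot: [3.141, -0.0, -1.482]
force: [-4.1, -4.4, -1.8]
width: 0.0239
```

{"name": "send_rows", "arguments": {"motion": [{"offset": [-0.15, 0, 0], "turn": 0}, {"offset": [-0.3, 0, 0], "turn": 0}, {"offset": [-0.45, 0, 0], "turn": 0}, {"offset": [-0.6, 0, 0], "turn": 0}, {"offset": [-0.75, 0, 0], "turn": 0}, {"offset": [-0.9, 0, 0], "turn": 0}]}}

```text
t: 20.95
eef_pos: [0.6188, -0.1245, 0.1927]
ee_rot: [3.141, -0.0, -1.482]
force: [-3.2, -4.4, -1.2]
width: 0.0242
```

{"name": "send_rows", "arguments": {"motion": [{"offset": [-0.1, 0, 0], "turn": 0}, {"offset": [-0.2, 0, 0], "turn": 0}, {"offset": [-0.3, 0, 0], "turn": 0}, {"offset": [-0.4, 0, 0], "turn": 0}, {"offset": [-0.5, 0, 0], "turn": 0}]}}

```text
t: 21.45
eef_pos: [0.6183, -0.1195, 0.1926]
ee_rot: [3.141, -0.0, -1.482]
force: [-4.6, -4.5, -2.7]
width: 0.0236
```

```bash
python3 -c "
from h import *
tos(-73.5,-200,.193)
"
```

```text
t 21.45 pos [ 0.6183 -0.1195  0.1926] rpy [ 1.7995e+02 -1.0000e-02 -8.4910e+01] F [-4.6  -4.48 -2.7 ] M [-1.54  1.41  0.7 ] w 0.0236
 -> offset [-0.04  0.02 -0.04] turn 0.0
 station pos [ -73.3 -200.4] F -4.98 -4.05 Fz -2.70
```

{"name": "send_rows", "arguments": {"motion": [{"offset": [-0.12, 0, 0], "turn": 0}, {"offset": [-0.24, 0, 0], "turn": 0}, {"offset": [-0.36, 0, 0], "turn": 0}, {"offset": [-0.48, 0, 0], "turn": 0}, {"offset": [-0.6, 0, 0], "turn": 0}]}}

```text
t: 21.95
eef_pos: [0.6178, -0.1135, 0.1926]
ee_rot: [3.141, -0.0, -1.482]
force: [-4.6, -4.2, -2.3]
width: 0.0238
```

{"name": "send_rows", "arguments": {"motion": [{"offset": [-0.12, 0, 0], "turn": 0}, {"offset": [-0.24, 0, 0], "turn": 0}, {"offset": [-0.36, 0, 0], "turn": 0}, {"offset": [-0.48, 0, 0], "turn": 0}, {"offset": [-0.6, 0, 0], "turn": 0}]}}

```text
t: 22.45
eef_pos: [0.6173, -0.1075, 0.1927]
ee_rot: [3.141, -0.0, -1.482]
force: [-3.1, -4.1, -1.7]
width: 0.0238
```

{"name": "send_rows", "arguments": {"motion": [{"offset": [-0.12, 0, 0], "turn": 0}, {"offset": [-0.24, 0, 0], "turn": 0}, {"offset": [-0.36, 0, 0], "turn": 0}, {"offset": [-0.48, 0, 0], "turn": 0}, {"offset": [-0.6, 0, 0], "turn": 0}]}}

```text
t: 22.95
eef_pos: [0.6167, -0.1016, 0.1926]
ee_rot: [3.141, -0.0, -1.482]
force: [-3.5, -4.3, -2.0]
width: 0.0237
```

```bash
python3 -c "
from h import *
tos(-73.5,-200,.193)
"
```

```text
t 22.95 pos [ 0.6167 -0.1016  0.1926] rpy [179.95  -0.   -84.91] F [-3.54 -4.34 -1.97] M [-1.54  1.43  0.65] w 0.0237
 -> offset [ 1.76  0.02 -0.04] turn 0.0
 station pos [ -73.3 -182.4] F -3.91 -4.01 Fz -1.97
```

{"name": "send_rows", "arguments": {"motion": [{"offset": [-0.12, -0.01, 0], "turn": 0}, {"offset": [-0.24, -0.01, 0], "turn": 0}, {"offset": [-0.36, -0.01, 0], "turn": 0}, {"offset": [-0.48, -0.01, 0], "turn": 0}]}}

```text
t: 23.35
eef_pos: [0.6163, -0.0968, 0.1926]
ee_rot: [3.141, -0.0, -1.482]
force: [-3.8, -4.8, -2.9]
width: 0.0237
```

{"name": "send_rows", "arguments": {"motion": [{"offset": [-0.12, 0, 0], "turn": 0}, {"offset": [-0.24, 0, 0], "turn": 0}, {"offset": [-0.36, 0, 0], "turn": 0}, {"offset": [-0.48, 0, 0], "turn": 0}]}}

```text
t: 23.75
eef_pos: [0.616, -0.0924, 0.1928]
ee_rot: [3.141, -0.001, -1.482]
force: [-3.8, -8.8, -0.8]
width: 0.024
```

{"name": "send_rows", "arguments": {"motion": [{"offset": [-0.12, 0, 0], "turn": 0}, {"offset": [-0.24, 0, 0], "turn": 0}, {"offset": [-0.36, 0, 0], "turn": 0}, {"offset": [-0.48, 0, 0], "turn": 0}]}}

```text
t: 24.15
eef_pos: [0.6155, -0.0879, 0.1928]
ee_rot: [3.141, -0.001, -1.482]
force: [-3.5, -9.3, -1.6]
width: 0.0236
```

```bash
python3 -c "
from h import *
tos(-73.5,-200,.193)
"
```

```text
t 24.15 pos [ 0.6155 -0.0879  0.1928] rpy [ 1.7994e+02 -5.0000e-02 -8.4910e+01] F [-3.47 -9.33 -1.58] M [-3.19  1.25  0.62] w 0.0236
 -> offset [ 3.13  0.03 -0.02] turn 0.0
 station pos [ -73.2 -168.7] F -4.28 -8.99 Fz -1.58
```

{"name": "send_rows", "arguments": {"motion": [{"offset": [-0.12, 0, 0], "turn": 0}, {"offset": [-0.24, 0, 0], "turn": 0}, {"offset": [-0.36, 0, 0], "turn": 0}, {"offset": [-0.48, 0, 0], "turn": 0}, {"offset": [-0.6, 0, 0], "turn": 0}]}}

```text
t: 24.65
eef_pos: [0.615, -0.0817, 0.1927]
ee_rot: [3.141, -0.001, -1.482]
force: [-3.0, -7.0, -3.2]
width: 0.0238
```

{"name": "send_rows", "arguments": {"motion": [{"offset": [-0.12, 0, 0], "turn": 0}, {"offset": [-0.24, 0, 0], "turn": 0}, {"offset": [-0.36, 0, 0], "turn": 0}, {"offset": [-0.48, 0, 0], "turn": 0}, {"offset": [-0.6, 0, 0], "turn": 0}]}}

```text
t: 25.15
eef_pos: [0.6144, -0.0755, 0.1927]
ee_rot: [3.141, -0.0, -1.482]
force: [-4.4, -6.8, -1.6]
width: 0.0242
```

{"name": "send_rows", "arguments": {"motion": [{"offset": [-0.1, 0, 0], "turn": 0}, {"offset": [-0.2, 0, 0], "turn": 0}, {"offset": [-0.3, 0, 0], "turn": 0}]}}

```text
t: 25.45
eef_pos: [0.6142, -0.0726, 0.1927]
ee_rot: [3.141, -0.0, -1.482]
force: [-4.5, -6.0, -1.8]
width: 0.0239
```

```bash
python3 -c "
from h import *
tos(-73.5,-200,.193)
"
```

```text
t 25.45 pos [ 0.6142 -0.0726  0.1927] rpy [ 1.7995e+02 -3.0000e-02 -8.4920e+01] F [-4.49 -5.96 -1.85] M [-2.26  1.3   0.62] w 0.0239
 -> offset [ 4.67  0.03 -0.02] turn -0.0
 station pos [ -73.2 -153.3] F -5.00 -5.54 Fz -1.85
```

{"name": "send_rows", "arguments": {"motion": [{"offset": [-0.1, 0, 0], "turn": 0}, {"offset": [-0.2, 0, 0], "turn": 0}, {"offset": [-0.3, 0, 0], "turn": 0}]}}

```text
t: 25.75
eef_pos: [0.6139, -0.0696, 0.1927]
ee_rot: [3.141, -0.0, -1.482]
force: [-3.3, -6.9, -2.0]
width: 0.0236
```

{"name": "send_rows", "arguments": {"motion": [{"offset": [-0.1, 0, 0], "turn": 0}, {"offset": [-0.2, 0, 0], "turn": 0}, {"offset": [-0.3, 0, 0], "turn": 0}]}}

```text
t: 26.05
eef_pos: [0.6136, -0.0666, 0.1927]
ee_rot: [3.141, -0.0, -1.482]
force: [-3.4, -5.8, -2.8]
width: 0.0239
```

{"name": "send_rows", "arguments": {"motion": [{"offset": [-0.06, 0, 0], "turn": 0}, {"offset": [-0.12, 0, 0], "turn": 0}, {"offset": [-0.18, 0, 0], "turn": 0}]}}

```text
t: 26.35
eef_pos: [0.6135, -0.0647, 0.1927]
ee_rot: [3.141, -0.0, -1.482]
force: [-3.5, -4.6, -1.8]
width: 0.0241
```

```bash
python3 -c "
from h import *
tos(-73.5,-200,.193)
"
```

```text
t 26.35 pos [ 0.6135 -0.0647  0.1927] rpy [ 1.7994e+02 -2.0000e-02 -8.4920e+01] F [-3.51 -4.64 -1.84] M [-1.74  1.28  0.63] w 0.0241
 -> offset [ 5.46  0.03 -0.03] turn -0.0
 station pos [ -73.2 -145.4] F -3.91 -4.31 Fz -1.84
```

{"name": "send_rows", "arguments": {"motion": [{"offset": [-0.06, 0, 0], "turn": 0}, {"offset": [-0.12, 0, 0], "turn": 0}]}}

```text
t: 26.55
eef_pos: [0.6134, -0.0635, 0.1927]
ee_rot: [3.141, -0.0, -1.482]
force: [-3.8, -5.0, -2.2]
width: 0.0237
```

{"name": "send_rows", "arguments": {"motion": [{"offset": [-0.06, 0, 0], "turn": 0}, {"offset": [-0.12, 0, 0], "turn": 0}]}}

```text
t: 26.75
eef_pos: [0.6133, -0.0622, 0.1927]
ee_rot: [3.141, -0.0, -1.482]
force: [-4.2, -4.8, -1.6]
width: 0.0237
```

{"name": "send_rows", "arguments": {"motion": [{"offset": [-0.05, 0, 0], "turn": 0}, {"offset": [-0.1, 0, 0], "turn": 0}]}}

```text
t: 26.95
eef_pos: [0.6132, -0.0612, 0.1927]
ee_rot: [3.141, -0.0, -1.482]
force: [-3.9, -4.9, -2.1]
width: 0.0238
```

```bash
python3 -c "
from h import *
tos(-73.5,-200,.193)
"
```

```text
t 26.95 pos [ 0.6132 -0.0612  0.1927] rpy [ 1.7995e+02 -1.0000e-02 -8.4910e+01] F [-3.94 -4.91 -2.11] M [-1.63  1.27  0.66] w 0.0238
 -> offset [ 5.81  0.03 -0.03] turn 0.0
 station pos [ -73.2 -141.9] F -4.36 -4.54 Fz -2.11
```

{"name": "send_rows", "arguments": {"motion": [{"offset": [-0.05, 0, 0], "turn": 0}, {"offset": [-0.1, 0, 0], "turn": 0}]}}

```text
t: 27.15
eef_pos: [0.6131, -0.0603, 0.1927]
ee_rot: [3.141, -0.0, -1.482]
force: [-4.3, -8.1, -1.7]
width: 0.0237
```

{"name": "send_rows", "arguments": {"motion": [{"offset": [-0.05, 0, 0], "turn": 0}, {"offset": [-0.1, 0, 0], "turn": 0}]}}

```text
t: 27.35
eef_pos: [0.613, -0.06, 0.1928]
ee_rot: [3.14, -0.001, -1.482]
force: [-2.1, -13.2, -1.2]
width: 0.0234
```

{"name": "send_rows", "arguments": {"motion": [{"offset": [-0.05, 0, 0], "turn": 0}, {"offset": [-0.1, 0, 0], "turn": 0}]}}

```text
t: 27.55
eef_pos: [0.613, -0.0598, 0.193]
ee_rot: [3.14, -0.002, -1.482]
force: [-2.1, -17.5, -1.1]
width: 0.0237
```

```bash
python3 -c "
from h import *
tos(-73.5,-200,.193)
"
```

```text
t 27.55 pos [ 0.613  -0.0598  0.193 ] rpy [ 1.7992e+02 -1.2000e-01 -8.4920e+01] F [ -2.12 -17.52  -1.09] M [-6.31  0.81  0.51] w 0.0237
 -> offset [5.96 0.02 0.01] turn -0.0
 station pos [ -73.3 -140.4] F -3.66 -17.26 Fz -1.09
```

{"name": "send_rows", "arguments": {"motion": [{"offset": [0.1, 0, 0], "turn": 0}, {"offset": [0.2, 0, 0], "turn": 0}]}}

```text
t: 27.75
eef_pos: [0.613, -0.0604, 0.1927]
ee_rot: [3.141, 0.0, -1.482]
force: [-3.7, -1.0, -2.5]
width: 0.0241
```

```bash
python3 -c "
from h import *
tos(-73.5,-200,.193)
cam('side');cam('top')
b=load('side')['frame'][130:240,230:380];c=load('top')['frame'][165:255,140:290]
cv2.imwrite('pics/c6.png',np.vstack([cv2.resize(b,(450,330)),cv2.resize(c,(450,270))]))
"
```

```text
t 27.75 pos [ 0.613  -0.0604  0.1927] rpy [179.95   0.   -84.94] F [-3.67 -0.97 -2.46] M [-0.17  1.41  0.63] w 0.0241
 -> offset [ 5.89  0.02 -0.03] turn -0.03
 station pos [ -73.3 -141.1] F -3.74 -0.64 Fz -2.46
```

View pics/c6.png

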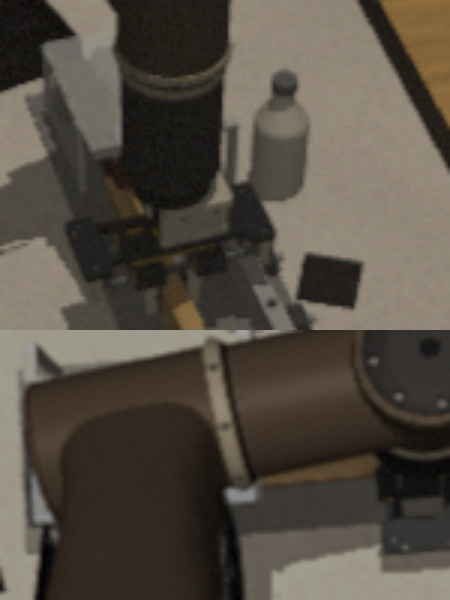

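{"name": "send_rows", "arguments": {"motion": [{"offset": [0, 0.15, 0], "turn": 0}, {"offset": [0, 0.6, 0], "turn": 0}, {"offset": [2, 0.8, 0], "turn": 0}, {"offset": [6, 0.8, 0], "turn": 0}, {"offset": [10, 2, 0], "turn": 0}, {"offset": [14, 6, 0], "turn": 0}, {"offset": [17, 10, -2], "turn": 0}, {"offset": [17, 14, -4], "turn": 0}]}}

```text
t: 28.65
eef_pos: [0.492, -0.2432, 0.2311]
ee_rot: [-3.14, -0.0, -1.484]
force: [0.2, 0.0, -0.8]
width: 0.0236
```

```bash
python3 -c "
from h import *
tos(-300,-200,.193)
"
```

```text
t 28.65 pos [ 0.492  -0.2432  0.2311] rpy [-1.7991e+02 -1.0000e-02 -8.5050e+01] F [ 0.21  0.03 -0.82] M [ 0.02 -0.03  0.02] w 0.0236
 -> offset [-11.22   9.03   3.79] turn -0.13
 station pos [-210.  -312.4] F 0.22 0.01 Fz -0.82
```

Run:
```python
from h import *
f=cam('top'); cam('side'); im=f['frame']
hsv=cv2.cvtColor(im,cv2.COLOR_BGR2HSV)
for n,lo,hi in (('yellow',(24,150,90),(34,255,255)),('red',(0,180,80),(8,255,255))):
    m=cv2.inRange(hsv,lo,hi); c=max(cv2.findContours(m,cv2.RETR_EXTERNAL,cv2.CHAIN_APPROX_NONE)[0],key=cv2.contourArea)
    P=np.array([plane(f,u,v,.04)[:2] for u,v in c[:,0]]);print(n,P.min(0),P.max(0))
for p in [(100,140),(200,203)]: pass
b=load('side')['frame'][120:230,230:380];c=im[165:250,140:310]
cv2.imwrite('pics/c7.png',np.vstack([cv2.resize(b,(440,290),interpolation=cv2.INTER_CUBIC),cv2.resize(c,(600,300),interpolation=cv2.INTER_CUBIC)[:,:440]]))
cv2.imwrite('pics/c7b.png',np.hstack([cv2.resize(b,(380,279),interpolation=cv2.INTER_CUBIC),cv2.resize(c,(420,279))]))
```

```text
yellow [ 0.30703973 -0.19638351] [ 0.38111756 -0.14909834]
red [ 0.39381751 -0.4018931 ] [ 0.46142395 -0.3418545 ]
```

View pics/c7b.png

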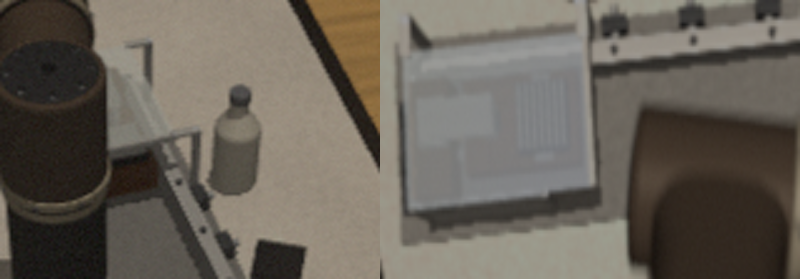

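The top view shows the sled under the hood with its heat sink at (542,110). The nose is at x≈463, against the docking head, and the rear edge is at x≈583. I'll measure its squareness and depth numerically.

Run:
```python
from h import *
f=load('top'); im=f['frame'].astype(float)
g=cv2.cvtColor(f['frame'],cv2.COLOR_BGR2GRAY)
d=im[:,:,2]-im[:,:,0]
print(st(plane(f,222,205,.046)),st(plane(f,173.6,205,.046)))
for v in (196,200,204,208,212,216):
    print(v,d[v,150:236:1].astype(int).tolist() if v in (204,) else '', 'gray',g[v,212:230].tolist(),[g[v,168:182].tolist()])
```

```text
[-57.1  15.4] [-44.8 149.5]
196  gray [127, 132, 129, 123, 123, 126, 126, 125, 124, 129, 136, 147, 142, 106, 65, 74, 101, 106] [[138, 138, 138, 138, 138, 138, 138, 139, 138, 138, 138, 139, 138, 139]]
200  gray [126, 131, 131, 122, 123, 126, 126, 126, 124, 128, 135, 144, 147, 125, 75, 73, 101, 105] [[138, 138, 138, 137, 138, 138, 138, 139, 138, 138, 138, 138, 138, 137]]
204 [0, 4, 9, 8, 5, 1, 1, 1, 1, 1, 1, 1, 1, 0, 0, -1, 0, 0, -1, 0, 0, -1, 0, 0, 0, -1, -1, -1, 0, -1, -1, 0, -1, -1, -1, -2, -3, -4, -2, 1, 3, 3, 3, 3, 2, 0, -2, -3, -5, -3, -5, -5, -4, -5, -5, -3, -4, -4, -3, -6, -4, -4, -3, -4, -5, -6, -4, 0, 2, 0, -1, -3, -3, 3, 11, 13, 11, 11, 13, 14, 14, 15, 14, 15, 14, 13] gray [127, 129, 132, 125, 122, 125, 127, 125, 124, 125, 132, 139, 150, 140, 90, 72, 99, 104] [[138, 138, 138, 138, 138, 138, 139, 138, 138, 139, 139, 139, 138, 139]]
208  gray [128, 127, 130, 127, 123, 124, 127, 126, 124, 125, 129, 139, 148, 143, 105, 64, 72, 100] [[124, 121, 121, 124, 127, 130, 128, 125, 125, 125, 124, 125, 125, 125]]
212  gray [125, 125, 125, 126, 125, 125, 126, 126, 124, 124, 128, 135, 144, 146, 121, 71, 71, 99] [[124, 122, 123, 129, 133, 134, 129, 125, 124, 124, 125, 126, 125, 126]]
216  gray [125, 125, 126, 125, 127, 127, 128, 128, 130, 130, 131, 134, 142, 151, 139, 83, 70, 99] [[124, 123, 121, 122, 124, 130, 129, 126, 124, 124, 124, 125, 126, 125]]
```

{"name": "send_rows", "arguments": {"motion": [{"offset": [0, -5, 0], "turn": 0}, {"offset": [0, -10, 1], "turn": 0}, {"offset": [0, -13.2, 3.8], "turn": 0}, {"offset": [-4, -13.2, 3.8], "turn": 0}, {"offset": [-8, -13.2, 3.8], "turn": 0}, {"offset": [-11, -13.2, 3.8], "turn": 0}, {"offset": [-11, -13.2, 3.8], "turn": 0}]}}

```text
t: 29.45
eef_pos: [0.6147, -0.1159, 0.1937]
ee_rot: [-3.139, 0.001, -1.479]
force: [0.9, 1.2, -2.1]
width: 0.0239
```

```bash
python3 -c "
from h import *
tos(-77,-155,.193)
"
```

```text
t 29.45 pos [ 0.6147 -0.1159  0.1937] rpy [-1.7983e+02  5.0000e-02 -8.4740e+01] F [ 0.9   1.17 -2.05] M [ 0.04 -0.14  0.01] w 0.0239
 -> offset [-4.15  0.04  0.07] turn 0.18
 station pos [ -76.5 -196.5] F 1.00 1.08 Fz -2.05
```

{"name": "send_rows", "arguments": {"motion": [{"offset": [-2, 0, 0.1], "turn": 0}, {"offset": [-3.5, 0, 0.1], "turn": 0}, {"offset": [-4, 0, 0.1], "turn": 0}, {"offset": [-4, 0, 0.1], "turn": 0}, {"offset": [-4, -0.15, 0.1], "turn": 0}, {"offset": [-4, -0.25, 0.1], "turn": 0}, {"offset": [-4, -0.25, 0.1], "turn": 0}]}}

```text
t: 30.15
eef_pos: [0.6125, -0.0803, 0.1928]
ee_rot: [3.141, 0.0, -1.482]
force: [-3.5, 3.6, 6.1]
width: 0.0239
```

```bash
python3 -c "
from h import *
tos(-73.8,-143,.193)
"
```

```text
t 30.15 pos [ 0.6125 -0.0803  0.1928] rpy [179.98   0.   -84.94] F [-3.53  3.59  6.14] M [0.84 1.13 0.1 ] w 0.0239
 -> offset [-1.79 -0.18 -0.02] turn -0.02
 station pos [ -75.6 -160.9] F -3.20 3.89 Fz 6.14
```

{"name": "send_rows", "arguments": {"motion": [{"offset": [0, 0, 0], "turn": 0}, {"offset": [0, 0, 0], "turn": 0}]}}

```text
t: 30.35
eef_pos: [0.6125, -0.0803, 0.1928]
ee_rot: [3.141, 0.0, -1.482]
force: [-2.5, 3.1, 5.1]
width: 0.0236
```

```bash
python3 -c "
from h import *
tos(-73.8,-143,.193)
"
```

```text
t 30.35 pos [ 0.6125 -0.0803  0.1928] rpy [ 1.7999e+02  1.0000e-02 -8.4940e+01] F [-2.49  3.13  5.07] M [0.77 1.1  0.08] w 0.0236
 -> offset [-1.78 -0.18 -0.02] turn -0.02
 station pos [ -75.6 -160.8] F -2.20 3.34 Fz 5.07
```

{"name": "send_rows", "arguments": {"motion": [{"offset": [0, 0, -0.1], "turn": 0}, {"offset": [0, 0, -0.2], "turn": 0}, {"offset": [0, 0, -0.2], "turn": 0}]}}

```text
t: 30.65
eef_pos: [0.6124, -0.0803, 0.1941]
ee_rot: [3.141, 0.0, -1.483]
force: [-0.5, 0.7, -2.3]
width: 0.0238
```

```bash
python3 -c "
from h import *
tos(-73.8,-143,.193); cam('side')
b=load('side')['frame'][125:245,230:390]
cv2.imwrite('pics/c8.png',cv2.resize(b,(800,600),interpolation=cv2.INTER_CUBIC))
"
```

```text
t 30.65 pos [ 0.6124 -0.0803  0.1941] rpy [179.98   0.   -84.95] F [-0.51  0.7  -2.28] M [0.02 0.04 0.09] w 0.0238
 -> offset [-1.79 -0.18  0.11] turn -0.03
 station pos [ -75.6 -160.9] F -0.44 0.74 Fz -2.28
```

The contact was only the stick's lower edge on the plate, and raising it 1–2 mm cleared it. Retouching the sled gently now.

{"name": "send_rows", "arguments": {"motion": [{"offset": [-0.3, 0, 0], "turn": 0}, {"offset": [-0.6, 0, 0], "turn": 0}, {"offset": [-0.9, 0, 0], "turn": 0}, {"offset": [-1.0, -0.1, 0], "turn": 0}, {"offset": [-1.0, -0.18, 0], "turn": 0}, {"offset": [-1.0, -0.18, 0], "turn": 0}]}}

```text
t: 31.3
eef_pos: [0.6133, -0.0696, 0.1942]
ee_rot: [3.141, 0.0, -1.482]
force: [-2.1, 0.5, -1.5]
width: 0.0234
```

{"name": "send_rows", "arguments": {"motion": [{"offset": [-0.2, 0, 0], "turn": 0}, {"offset": [-0.4, 0, 0], "turn": 0}, {"offset": [-0.6, 0, 0], "turn": 0}, {"offset": [-0.6, 0, 0], "turn": 0}]}}

```text
t: 31.7
eef_pos: [0.6128, -0.0635, 0.1943]
ee_rot: [3.141, 0.0, -1.482]
force: [-2.4, 0.5, -3.0]
width: 0.0236
```

```bash
python3 -c "
from h import *
tos(-73.8,-143,.193)"
```

```text
t 31.70 pos [ 0.6128 -0.0635  0.1943] rpy [179.99   0.   -84.89] F [-2.43  0.5  -3.03] M [0.18 0.71 0.36] w 0.0236
 -> offset [-0.11  0.    0.13] turn 0.02
 station pos [ -73.8 -144.1] F -2.38 0.71 Fz -3.03
```

{"name": "send_rows", "arguments": {"motion": [{"offset": [-0.08, 0, 0], "turn": 0}, {"offset": [-0.16, 0, 0], "turn": 0}, {"offset": [-0.2, 0, 0], "turn": 0}]}}

```text
t: 32.0
eef_pos: [0.6126, -0.0618, 0.1943]
ee_rot: [3.141, -0.0, -1.482]
force: [-2.1, -1.8, -2.3]
width: 0.0239
```

{"name": "send_rows", "arguments": {"motion": [{"offset": [-0.06, 0, 0], "turn": 0}, {"offset": [-0.06, 0, 0], "turn": 0}]}}

```text
t: 32.2
eef_pos: [0.6126, -0.0611, 0.1943]
ee_rot: [3.141, -0.0, -1.482]
force: [-2.7, -1.9, -1.0]
width: 0.0237
```

```bash
python3 -c "
from h import *
tos(-73.8,-143,.193)"
```

```text
t 32.20 pos [ 0.6126 -0.0611  0.1943] rpy [179.99  -0.   -84.9 ] F [-2.7  -1.91 -1.02] M [-0.31  0.8   0.39] w 0.0237
 -> offset [0.12 0.01 0.13] turn 0.01
 station pos [ -73.7 -141.8] F -2.86 -1.66 Fz -1.02
```

{"name": "send_rows", "arguments": {"motion": [{"offset": [-0.06, 0, 0], "turn": 0}, {"offset": [-0.06, 0, 0], "turn": 0}]}}

```text
t: 32.4
eef_pos: [0.6126, -0.0609, 0.1944]
ee_rot: [3.141, -0.0, -1.482]
force: [-2.2, -4.1, -1.9]
width: 0.0235
```

{"name": "send_rows", "arguments": {"motion": [{"offset": [-0.06, 0, 0], "turn": 0}, {"offset": [-0.06, 0, 0], "turn": 0}]}}

```text
t: 32.6
eef_pos: [0.6125, -0.0608, 0.1945]
ee_rot: [3.141, -0.001, -1.482]
force: [-0.5, -7.6, -0.7]
width: 0.0236
```

```bash
python3 -c "
from h import *
tos(-73.8,-143,.193)"
```

```text
t 32.60 pos [ 0.6125 -0.0608  0.1945] rpy [ 1.7998e+02 -5.0000e-02 -8.4910e+01] F [-0.49 -7.65 -0.74] M [-2.58  0.63  0.38] w 0.0236
 -> offset [0.16 0.   0.15] turn 0.01
 station pos [ -73.8 -141.4] F -1.17 -7.58 Fz -0.74
```

{"name": "send_rows", "arguments": {"motion": [{"offset": [0.1, 0, 0], "turn": 0}, {"offset": [0.3, 0.4, 0], "turn": 0}, {"offset": [3, 0.8, 0], "turn": 0}, {"offset": [7, 0.8, 0], "turn": 0}, {"offset": [10, 3, -1], "turn": 0}, {"offset": [10, 7, -4], "turn": 0}, {"offset": [10, 11, -4], "turn": 0}, {"offset": [10, 15, -4], "turn": 0}]}}

```text
t: 33.4
eef_pos: [0.4713, -0.1732, 0.2353]
ee_rot: [-3.138, 0.0, -1.483]
force: [-0.2, 0.6, -1.9]
width: 0.0237
```

{"name": "send_rows", "arguments": {"motion": [{"offset": [-5, 0, 0], "turn": 0}, {"offset": [-10, 0, 0], "turn": 0}, {"offset": [-15, 0, 0], "turn": 0}, {"offset": [-18, 0, 0], "turn": 0}, {"offset": [-18, 0, 2], "turn": 0}, {"offset": [-18, 0, 3], "turn": 0}, {"offset": [-18, 0, 3], "turn": 0}, {"offset": [-18, 0, 3], "turn": 0}]}}

```text
t: 34.2
eef_pos: [0.4562, 0.006, 0.2044]
ee_rot: [3.141, -0.0, -1.483]
force: [0.5, -0.1, -2.1]
width: 0.024
```

```bash
python3 -c "
from h import *
tos(-225,-60,.1845)"
```

```text
t 34.20 pos [0.4562 0.006  0.2044] rpy [ 1.7999e+02 -1.0000e-02 -8.4960e+01] F [ 0.49 -0.09 -2.07] M [ 0.06 -0.13  0.06] w 0.0240
 -> offset [-0.11  0.14  1.99] turn -0.04
 station pos [-223.6  -61.1] F 0.48 -0.13 Fz -2.07
```

{"name": "send_rows", "arguments": {"motion": [{"offset": [0, 0, 0.5], "turn": 0}, {"offset": [0, 0, 1.0], "turn": 0}, {"offset": [0, 0, 1.4], "turn": 0}, {"offset": [0, 0, 1.7], "turn": 0}, {"offset": [0, 0, 1.9], "turn": 0}, {"offset": [0, 0, 1.9], "turn": 0}]}}

```text
t: 34.8
eef_pos: [0.4562, 0.0066, 0.1856]
ee_rot: [-3.141, 0.0, -1.482]
force: [-2.5, 2.6, 4.7]
width: 0.0237
```

{"name": "send_rows", "arguments": {"motion": [{"offset": [0, 0, 0.05], "turn": 0}, {"offset": [0, 0, 0.05], "turn": 0}]}}

```text
t: 35.0
eef_pos: [0.4562, 0.0067, 0.1854]
ee_rot: [-3.141, 0.0, -1.482]
force: [-2.9, 2.8, 8.3]
width: 0.0237
```

Resting on the bench. Opening.

{"name": "send_rows", "arguments": {"hand": 0.6, "motion": [{"offset": [0, 0, 0], "turn": 0}, {"offset": [0, 0, 0], "turn": 0}, {"offset": [0, 0, 0], "turn": 0}, {"offset": [0, 0, 0], "turn": 0}, {"offset": [0, 0, 0], "turn": 0}, {"offset": [0, 0, 0], "turn": 0}, {"offset": [0, 0, 0], "turn": 0}]}}

```text
t: 35.7
eef_pos: [0.4561, 0.0064, 0.1849]
ee_rot: [3.142, -0.0, -1.482]
force: [0.0, -0.6, 0.3]
width: 0.0695
```

{"name": "send_rows", "arguments": {"motion": [{"offset": [0, 0, -3], "turn": 0}, {"offset": [0, 0, -8], "turn": 0}, {"offset": [0, 0, -13], "turn": 0}, {"offset": [0, 0, -18], "turn": 0}, {"offset": [-5, 3, -22], "turn": 0}, {"offset": [-10, 5, -22], "turn": 0}, {"offset": [-15, 5, -22], "turn": 0}, {"offset": [-20, 5, -22], "turn": 0}]}}

```text
t: 36.5
eef_pos: [0.3896, 0.1821, 0.406]
ee_rot: [-3.139, 0.002, -1.482]
force: [2.4, -0.2, 0.3]
width: 0.0699
```

{"name": "send_rows", "arguments": {"motion": [{"offset": [-5, 0, 0], "turn": 0}, {"offset": [-10, 0, 0], "turn": 0}, {"offset": [-15, 0, 0], "turn": 0}, {"offset": [-20, 0, 0], "turn": 0}, {"offset": [-25, 0, 0], "turn": 0}, {"offset": [-30, 0, 0], "turn": 0}, {"offset": [-30, 0, 0], "turn": 0}]}}

```text
t: 37.2
eef_pos: [0.3635, 0.485, 0.4027]
ee_rot: [3.141, -0.001, -1.479]
force: [-1.3, -1.4, -1.3]
width: 0.0702
```

Run:
```python
from h import *
f=cam('top'); im=f['frame']; s=get_state(); print(s['t'],s['eef_pos'],s['width'],s['force'])
b=cam('side')['frame']
g=cv2.cvtColor(im,cv2.COLOR_BGR2GRAY)
for v in (196,204,212): print(g[v,168:182],g[v,212:230])
cv2.imwrite('pics/c9.png',np.vstack([cv2.resize(im[120:300,60:460],(660,297)),cv2.resize(b[120:260,150:460],(660,298))]))
```

```text
37.25 [0.3636721  0.48266952 0.40289612] 0.07001447239604257 [-0.59157609 -0.65857576 -0.9050785 ]
[118 119 119 118 119 118 119 119 118 120 118 119 119 119] [108 113 109 105 105 108 108 106 107 111 117 127 122  90  52  60  85  90]
[119 118 119 119 119 118 119 119 118 118 119 119 119 119] [109 109 113 107 103 106 108 107 106 107 113 120 130 120  76  61  83  88]
[106 104 104 109 115 116 111 107 107 107 106 108 107 107] [107 107 107 107 107 107 107 107 106 106 110 116 125 127 102  60  60  84]
```

View pics/c9.png

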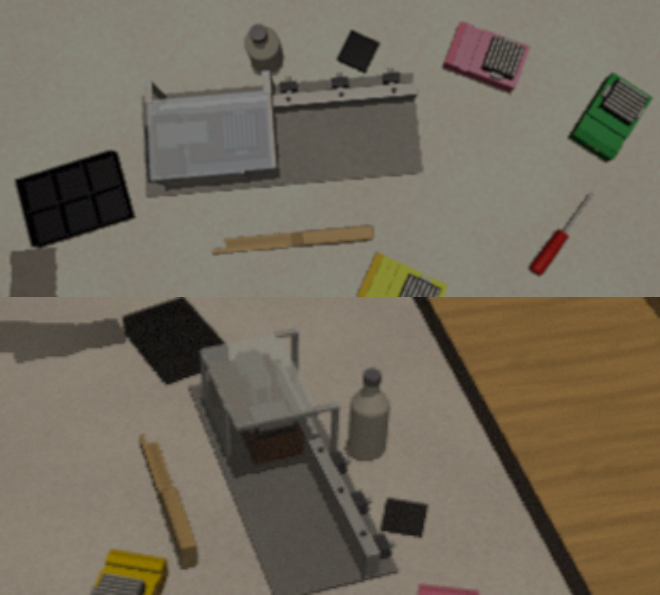

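The final view shows the sled under the hood against the rail at (240,130) in the top half. The stick lies flat on the bench at (213–373, 240), clear of the plate, and the bystanders look unmoved. Handing in.

```bash
python3 -c "
from station import *
print(job_done())"
```

```text
the job is handed in; nothing more can be done
None
```

I squared the sled on the rail with the push stick and fed it home under the hood. The stick is laid on the bench clear of the station, and I handed in at about 37 s of the 72 s allowed.

**Squaring:** I pressed the sled flush with the stick's plain side to about 7 N at the wrist. About 2 N of that was sliding friction, leaving roughly 5 N on the rail.

**Feed:** I pushed with the notch on the rear corner. Side pressure stayed at about 3 to 6 N all the way in.

**Home position:** The roller began to climb 34 mm before a hard stop, as described. After backing off, a second touch found the stop within about 1 mm of the same place at 7.6 N, so the sled stayed put.

**Last picture:** It shows the sled under the hood on the rail, the stick lying flat, and the things around looking unmoved. The gripper was empty and clear.

**Checks that were weak or off:**
- **Click not confirmed:** I saw no clear pull from the catch; the push only eased from about 6 N to 4.5 N. I could not read the pins either, so "home" rests on the hard stop and the 34 mm.
- **High push on the stop:** The first contact reached 17 N at the wrist. With the catch's 6 N less sled friction, that is roughly 19 N on the head, close to the 22 N limit.
- **Failed first grasp:** I lifted before the slow fingers had closed, then redid it. The stick had not moved.
- **Stick touched the plate:** Before the second touch, the stick's lower edge rested on the slide plate with about 7 N. Raising it 1 to 2 mm cleared it.

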